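# Load the printing block into the jig and clamp it

## Task

Slide the printing block with the blue grip into the slot of the jig, all the way to the stop at the far end, let go of it, then pump the red trigger of the clamp until the black spring pad reaches the block and is pressed in about half-way, never right in, which would crush the block. Work the jaw with the trigger only, and finish while still holding the trigger pulled so that the pad keeps pressing. Leave everything else on the table where it is.

Things in the scene. Friction and masses are not known exactly. Their poses are not given: they have to be found in the camera images.
- block_mid (a point): Centre (34 mm above the underside) of the printing block to load: brown wooden base 80 (x) x 60 (y) x 20 mm high, with a blue upright grip ridge 60 (x) x 24 (y) mm from 20 to 68 mm above the underside; about 0.24 kg. Grip the ridge across y, on its upper part. Either end may go in first.
- jig: The jig, fixed to the table; origin at table height below the centre of a loaded block, which then lies at jig (0, 0, 44) mm. Jig x: the way the block slides in, away from the robot; jig y: away from the clamp, which lies at -y along x = 0; z up. Aluminium base plate x -130 to 50, y -47 to 47, top at z 10. Jaw and pad reach z 38, the grey clamp body at handle and trigger z 48.
- slot_mouth (a point): Middle of the slot's mouth on its floor, at jig (-40, 0, 10) mm. Slot 63 mm wide (y -31.5 to 31.5, 1.5 mm play each side), from here to the stop face at jig x 40; flares before it, about 75 mm wide at x -60. Grey lips cover both sides (open between y -21 and 21), undersides z 32.5, tops z 39: the block goes in only from the front, under the lips, grip standing up between them.
- landing (a point): Open landing on the base plate before the slot, at jig (-95, 0, 10) mm, level with the slot's floor (free from jig x -130 to -60): set the block down here in line with the slot and slide it in along jig x.
- handle_mid (a point): Middle of the clamp's fixed wooden handle, at jig (0, -162, 80) mm: post x -15 to 15, y -172 to -152, z 48 to 108. The red trigger stands behind it (at -y).
- spare: Another printing block of the same size in pale wood with a green grip, to be left alone; origin at the centre of its underside.
- block: The same block to load as block_mid (brown, blue grip); origin at the centre of its underside.
- trigger: The red trigger: an upright post 30 (jig x) x 18 (jig y) mm, from z 46 to 108; its frame is parallel to the jig's and coincides with it while the trigger is at rest.
- trigger_back (a point): Middle of the trigger's back face (facing jig -y, away from the block), at jig (0, -210, 80) mm at rest; moves up to 18 mm in jig +y. Handle and trigger can be squeezed together between two fingers across jig y (58 mm over both at rest, 40 mm fully pulled; the handle does not move), or the trigger can be pushed in jig +y from behind.
- trigger_pull (a joint): Pull of the trigger towards the handle (jig +y), m: 0 at rest, 0.018 fully pulled. A 2 to 3.5 N spring returns it. A pawl in the bar's 8 mm teeth carries the jaw along 1 to 1; on the way back the jaw stays. A full stroke gains 16 mm (the first 10 to 18); let it return fully before the next. Until the pad touches, the pull takes 5 to 7 N.
- jaw: The clamp's jaw: grey plate and toothed bar (up to 30 mm high, reaching back to jig y -296 mm when fully back) that carry the pad along jig +y; frame parallel to the jig's. Slides with 3 N of friction, which is all that holds it when the trigger is let go.
- jaw_travel (a joint): Travel of the jaw in jig +y, m, from 0 (fully back) to 0.085; it starts between 0 and 0.022. The uncompressed pad's face is at jig y = -88 mm + travel; the block's side is at jig y = -30 mm (up to 1.5 mm either way).
- pad: The black rubber spring pad in front of the jaw, 34 (x) x 18 (z) mm, on a yellow plunger that shows behind it; face towards jig +y.
- pad_press (a joint): How far the pad is pressed back towards the jaw, m: 0 free, 0.006 half-way, 0.0125 right in. Spring of 1.5 N per mm, so 9 N half-way; the pull on the trigger is then about 15 N (about 24 N presses it right in). With the trigger let go the jaw slips back until only about 2 mm of press is left.
- can_blue: Bystander: ink can 84 mm wide, 72 mm high, blue lid; origin under its centre.
- can_yellow: Bystander: ink can 84 mm wide, 72 mm high, yellow lid.
- brayer: Bystander: ink roller lying on the table, roller 110 mm long and 40 mm thick at its origin, wooden handle reaching 150 mm along its -x.
- glove_box: Bystander: green carton 120 x 220 x 75 mm high.
- varnish: Bystander: bottle 60 mm wide, 130 mm high.
- tool_cup: Bystander: white cup 72 mm wide, 100 mm high.
Mind the look-alikes: they are no part of the job. What is shaped like the block but purple or turquoise is not meant.

How it is judged (in metres and radians):
On the way, in this order (a step that is already met when the one before it is completed fails the run):
1. the block lies home in the jig's slot, the pad not yet touching it (x of block_mid in the frame of jig between -0.005 and 0.004 m and y of block_mid in the frame of jig between -0.005 and 0.005 m and z of block_mid in the frame of jig between 0.04 and 0.048 m and angle between the x axis of block_mid and the x axis of jig, either way round below 0.08 rad and angle between block_mid's own z axis and vertical below 0.08 rad and contact force between pad and block below 0.3 N), for 0.2 s.
2. the pad touches the loaded block, driven by the trigger (x of block_mid in the frame of jig between -0.005 and 0.004 m and y of block_mid in the frame of jig between -0.005 and 0.005 m and z of block_mid in the frame of jig between 0.04 and 0.048 m and angle between the x axis of block_mid and the x axis of jig, either way round below 0.08 rad and angle between block_mid's own z axis and vertical below 0.08 rad and contact force between pad and block above 1.5 N and value of joint trigger_pull above 0.001 m), for 0.1 s.
At the end, for the whole second after the job is handed in: The block is in the slot within 5 mm of the stop (and of the slot's middle line), flat and square; the pad is pressed in by 3 to 9.5 mm against the block (over 3.5 N); the robot still pulls the trigger (over 3 N) and touches neither block nor jaw (x of block_mid in the frame of jig between -0.005 and 0.004 m and y of block_mid in the frame of jig between -0.005 and 0.005 m and z of block_mid in the frame of jig between 0.04 and 0.048 m and angle between the x axis of block_mid and the x axis of jig, either way round below 0.08 rad and angle between block_mid's own z axis and vertical below 0.08 rad and value of joint pad_press between 0.003 and 0.0095 m and contact force between pad and block above 3.5 N and contact force between any of the fingers, the arm and trigger above 3 N and value of joint trigger_pull above 0.001 m and linear speed of block below 0.02 m/s and contact force between each of the fingers, the arm and block below 0.5 N and contact force between each of the fingers, the arm and jaw below 0.5 N); the arm keeps its last pose, push and grip.
It fails at once if the spare block, a can, the roller, the carton, the bottle or the cup is shifted by more than 40 mm (distance of any of spare, can_blue, can_yellow, brayer, glove_box, varnish, tool_cup from where it was at the start of the episode above 0.04 m).
It fails at once if the spring pad is pressed right in (the block is crushed) (value of joint pad_press above 0.0115 m).
It fails at once if the jaw is pushed by hand instead of by the trigger (contact force between any of the fingers, the arm and jaw above 6 N).
It also fails if it takes over 72 s, if anything falls off the work surface, if the arm or the gripper's body presses on something with over 40 N, if the wrist force passes 120 N, or if a joint passes its speed limit or range.

## Robot

A 6-joint arm with a two-finger parallel gripper is mounted at the origin on the work surface. World frame = base frame: x ahead of the robot, y to its left, z up, the work surface at z = 0. Lengths are in mm, angles in rad, forces in N, time in s.
With the tool pointing down it reaches from about 350 to 975 mm from the base axis. Payload 7.1 kg.
Tool frame: the origin (TCP) lies at the very end of the fingers, on their centre line; the grasp point (between the pads) lies 19 mm behind it (ctrl.grip_depth is the distance from the TCP to the grasp point, in mm); x points along the fingers, z is the direction in which the jaws open and shut, and the axes are right-handed (so a half turn about x gives the same grasp; the last joint's range is limited). The gripper opens to 88 mm and grips with 3 to 60 N. Pads are 20 mm wide; open, the fingers measure 115 mm over their backs; the gripper's body (75 mm by 178 mm) begins 61 mm behind the grasp point.
Start: joints at [1.301, 0.423, 1.63, -0, 1.089, -0.019], TCP at [155.08, 605.438, 222.675] pointing down, gripper open.
Joint ranges: [-3, 3], [-0.9, 2.11], [0.09, 2.58], [-1.31, 4.45], [0.11, 2.69], [-2.54, 2.54]. Speed limits (rad/s): [2.39, 2.39, 3.01, 3.14, 3.14, 3.14].

## Interface

Orientations are given as a rotation vector (axis times angle).
In Python, from workcell import ctrl gives the robot as it stands. The module is installed in compiled form; this text tells all that it offers.
- The arm moves only by the tool send_rows, never from a script. Its argument "rows" is a list of rows, each a list of 4 numbers: the shift along the tool's x, y, z in mm, then the turn about the tool's x in rad. In form: [[x, y, z, turn], ...]. A call has 1 to 10 rows; each row shifts and turns the pose as measured when the row begins, along the tool's axes as they then stand; what a row does not reach is not made up. A row lasts 1/12 s, in which the tool goes at most 41.7 mm and 7.16 degrees, less where a joint would pass 70% of its speed; a pose out of reach is approached as far as the arm can. A call with a gripper value outside its range is refused whole. "fingers" is the opening, from 0 (shut) to 1 (fully open), set as the call begins (left out, the last holds). The fingers move at their own pace and stop on an object; the grip force is fixed at half the most. Time passes only in rows, so rows that do not move let the fingers close. It gives the time, the measured TCP pose, the force and the opening at its end, in the units of the state.
- ctrl.get_obs(): the state, without advancing time (a new reading comes with each control period).
- ctrl.get_image(name): name is "scene" or "top"; returns a dict with "img" (420x560x3 uint8, red, green, blue), "depth" (420x560 float32, mm along the optical axis (not along the pixel's ray), 0 where there is no reading), "mtx" (3x3 intrinsics, pixels), "world_from_camera" (4x4, takes a point from camera to world coordinates). Camera axes: x right, y down, z forward; pixel columns grow to the right and rows downward; lengths in mm; the calibration is good to about 2 mm. A picture is of the moment at which its call begins.
- ctrl.close_job(): hands the job in, once; it reports no verdict.
The state is a dict: "t": time; "qpos": joint angles; "qvel": joint speeds; "joint_torque": joint torques, N m; "ee_pos": TCP position; "orientation": TCP orientation; "ft_force": force on the tool from outside, world axes, zero at the start; "moment": the same for the moment, N m; "width": finger opening in mm.
Only numpy, scipy, OpenCV 4.12 (cv2) and the standard library are available. Lean on these libraries where they do the work, as an engineer would, in place of code of your own. Each camera call takes 0.05 s, during which the arm holds its last target.

## Working session

There is one attempt and no reset: what is moved stays moved. The work goes in short steps, Python scripts to look and compute and a tool call to move; the robot and the scene stay as the last step left them, time stands still between calls to the robot, and variables do not carry over. Pictures are saved under pics/ and viewed, and the job is handed in when it is done.

Besides the shell and the picture viewer there is one more tool, called as name(argument=value, ...), one argument or row to a line, values as JSON. send_rows: Moves the arm, as the interface text tells. Its arguments: {"type":"object","properties":{"rows":{"type":"array"},"fingers":{"type":"number"}},"required":["rows"]}

```bash
mkdir -p pics
cat > h.py <<'E'
import numpy as np, cv2
from workcell import ctrl
def grab(n,tag):
    r=ctrl.get_image(n); cv2.imwrite(f'pics/{tag}.png',cv2.cvtColor(r['img'],cv2.COLOR_RGB2BGR)); np.savez(f'pics/{tag}.npz',**r); return r
def ray(r,u,v,z):
    K=r['mtx'];T=r['world_from_camera'];d=T[:3,:3]@np.linalg.solve(K,[u,v,1.]);o=T[:3,3]
    return o+d*(z-o[2])/d[2]
def dep(r,u,v):
    K=r['mtx'];T=r['world_from_camera'];Z=r['depth'][int(v),int(u)]
    return (T@np.r_[np.linalg.solve(K,[u,v,1.])*Z,1])[:3]
def cloud(r):
    K=r['mtx'];T=r['world_from_camera'];h,w=r['depth'].shape
    u,v=np.meshgrid(np.arange(w),np.arange(h));p=np.stack([u,v,np.ones_like(u)],-1)@np.linalg.inv(K).T*r['depth'][...,None]
    return p@T[:3,:3].T+T[:3,3]
E
python3 - <<'E'
from h import *
for n in('scene','top'):
    r=grab(n,n+'0'); print(n,r['mtx'].tolist(),r['world_from_camera'].round(3).tolist())
print(ctrl.get_obs())
E
```

```text
scene [[408.436894619719, 0.0, 285.88083522902815], [0.0, 408.436894619719, 209.42555754062403], [0.0, 0.0, 1.0]] [[0.529, 0.579, -0.62, 1112.018], [0.849, -0.37, 0.378, -333.586], [-0.01, -0.727, -0.687, 649.798], [0.0, 0.0, 0.0, 1.0]]
top [[412.0195608352892, 0.0, 278.6692957366575], [0.0, 412.0195608352892, 207.64238037415598], [0.0, 0.0, 1.0]] [[0.014, -0.996, 0.093, 480.413], [-1.0, -0.016, -0.027, 18.042], [0.028, -0.093, -0.995, 1167.251], [0.0, 0.0, 0.0, 1.0]]
{'t': 0.1, 'qpos': array([ 1.30101460e+00,  4.23763834e-01,  1.63058495e+00, -2.11997025e-05,
        1.08860120e+00, -1.90188647e-02]), 'qvel': array([-5.32260969e-05, -2.42973244e-03, -8.04104189e-04, -2.63783181e-03,
       -1.95885941e-03, -6.62990227e-04]), 'joint_torque': array([-3.32215641e-04, -5.45611382e+01, -2.74328381e+01,  6.45088521e-02,
        1.88644230e-02, -3.19250341e-05]), 'ee_pos': array([154.95099919, 604.9820614 , 221.99104575]), 'orientation': array([-1.02336866,  1.31854642,  1.02198973]), 'ft_force': array([-0.78111885, -0.25658936, -0.00524753]), 'moment': array([-0.03089954,  0.00073273, -0.02484317]), 'width': 87.65750170332221}
```

View pics/scene0.png

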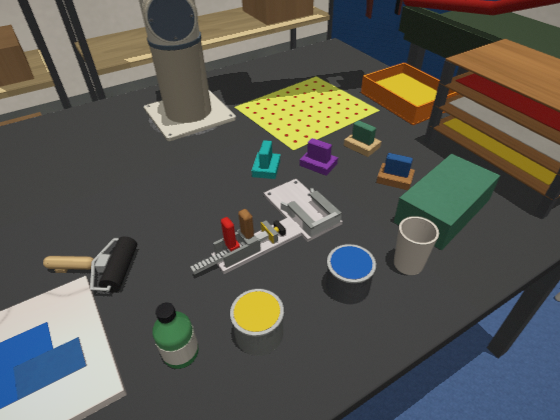

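View pics/top0.png

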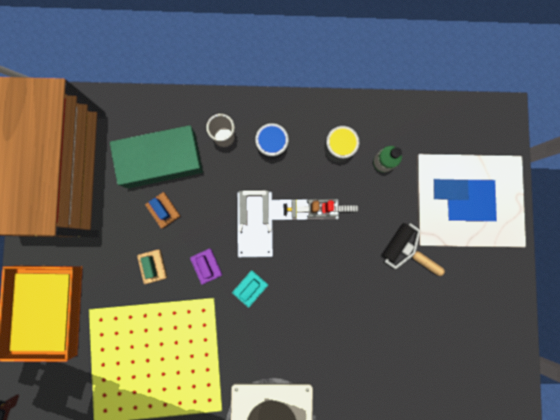

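The scene view has the jig at about (300,210), the blue-grip block at (396,170) and the green spare at (363,137). In the top view the block is at (161,210), the jig slot at (255,215), the trigger at (327,208), and the carton at (155,155) is close to the block.

Run:
```python
from h import *
r=dict(np.load('pics/top0.npz')); P=cloud(r); im=r['img']; hsv=cv2.cvtColor(im,cv2.COLOR_RGB2HSV)
H,S,V=[hsv[...,i].astype(int) for i in range(3)]
uu,vv=np.meshgrid(np.arange(560),np.arange(420))
def rep(n,m,z):
    m=m.astype(np.uint8); c,_=cv2.findContours(m,cv2.RETR_EXTERNAL,cv2.CHAIN_APPROX_NONE); c=max(c,key=cv2.contourArea)
    q=np.array([ray(r,u,v,z)[:2] for u,v in c[:,0]],np.float32)
    b=cv2.minAreaRect(q); print(n,len(c),b, 'depth z med',np.median(P[...,2][m>0])); print(cv2.boxPoints(b).round(1).tolist())
box=(uu>140)&(uu<185)&(vv>185)&(vv<235)
rep('blue',box&(H>100)&(H<125)&(S>110)&(V>60),68)
rep('brown+blue',box&(S>90)&(V>50),20)
bz=P[...,2]
rep('ridge depth',box&(bz>55),68)
rep('base depth',box&(bz>10),20)
box=(uu>225)&(uu<276)&(vv>180)&(vv<265)
rep('plate',box&(bz>5),10)
rep('plate white',box&(V>110)&(S<60),10)
rep('lips',box&(bz>28),39)
box=(uu>285)&(uu<365)&(vv>190)&(vv<225)
rep('red',box&((H<8)|(H>172))&(S>150),108)
rep('tall',box&(bz>75),108)
rep('pad',(uu>270)&(uu<310)&(vv>195)&(vv<225)&(V<60)&(bz>15),38)
cv2.imwrite('pics/z.png',cv2.resize(cv2.cvtColor(im[180:270,140:370],cv2.COLOR_RGB2BGR),None,fx=3.4,fy=3.4,interpolation=cv2.INTER_CUBIC))
r=dict(np.load('pics/scene0.npz'));cv2.imwrite('pics/zs.png',cv2.resize(cv2.cvtColor(r['img'][140:280,180:420],cv2.COLOR_RGB2BGR),None,fx=3.3,fy=3.3,interpolation=cv2.INTER_CUBIC))
```

```text
blue 47 ((577.343505859375, 307.9176330566406), (62.75941467285156, 22.67583465576172), 36.289764404296875) depth z med 66.9593757888232
[[545.2999877929688, 298.5], [558.7999877929688, 280.20001220703125], [609.2999877929688, 317.3999938964844], [595.9000244140625, 335.6000061035156]]
brown+blue 88 ((576.446044921875, 309.8204345703125), (86.27127838134766, 65.13672637939453), 35.52349090576172) depth z med 21.256040605291673
[[522.4000244140625, 311.29998779296875], [560.2999877929688, 258.29998779296875], [630.5, 308.3999938964844], [592.5999755859375, 361.3999938964844]]
ridge depth 50 ((576.9111328125, 309.1844787597656), (60.44841766357422, 25.398900985717773), 35.32091522216797) depth z med 66.91426748580955
[[544.9000244140625, 302.1000061035156], [559.5999755859375, 281.29998779296875], [608.9000244140625, 316.29998779296875], [594.2000122070312, 337.0]]
base depth 82 ((577.1636352539062, 310.71942138671875), (82.46661376953125, 61.48860549926758), 35.20600128173828) depth z med 22.645963668586546
[[525.7000122070312, 312.1000061035156], [561.2000122070312, 261.7999877929687
[... 1101 characters left out ...]
140625, -123.0], [570.5999755859375, -151.6999969482422], [602.0999755859375, -151.5], [602.0, -122.9000015258789]]
tall 31 ((585.7349853515625, -104.77429962158203), (31.341232299804688, 20.803537368774414), 0.3756099343299866) depth z med 105.91955824231036
[[570.0, -94.5], [570.0999755859375, -115.30000305175781], [601.5, -115.0999984741211], [601.2999877929688, -94.30000305175781]]
pad 16 ((582.9983520507812, -30.06778907775879), (22.12286949157715, 1.0430813972561737e-06), 0.713163435459137) depth z med 32.76780616197675
[[571.9000244140625, -30.200000762939453], [571.9000244140625, -30.200000762939453], [594.0999755859375, -29.899999618530273], [594.0999755859375, -29.899999618530273]]
```

View pics/z.png

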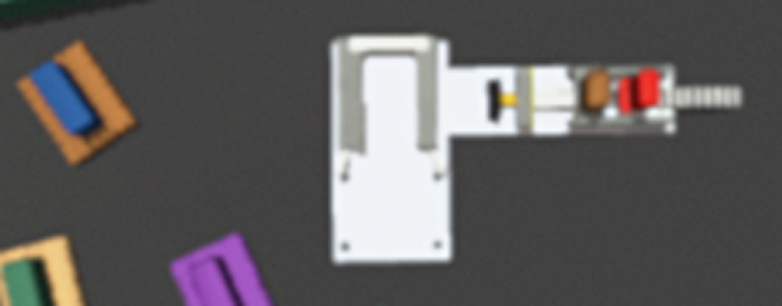

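View pics/zs.png

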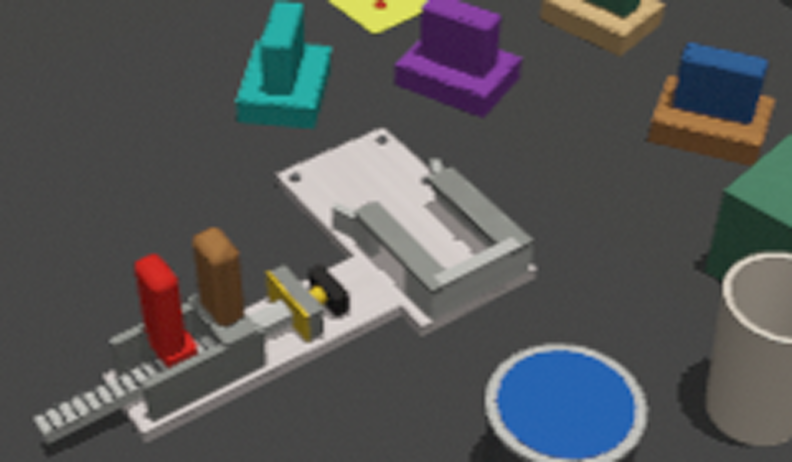

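```bash
cat > fit.py <<'E'
from h import *
for n in('top0','scene0'):
    r=dict(np.load(f'pics/{n}.npz')); P=cloud(r).reshape(-1,3); x,y,z=P.T
    J=lambda zl,zh,xl,xh,yl,yh:P[(z>zl)&(z<zh)&(x>xl)&(x<xh)&(y>yl)&(y<yh)]
    def q(n_,a):
        if len(a)<5: print(n_,len(a));return
        b=cv2.minAreaRect(a[:,:2].astype(np.float32)); print(n_,len(a),'med',np.median(a,0).round(1),'mean',a.mean(0).round(1),'rect',np.round(b[0],1),np.round(b[1],1),round(b[2],2))
    print(n)
    q('liptops',J(36,42,510,650,0,112))
    for xc in (535,550,565,580,595,605):
        a=J(36,42,xc-7,xc+7,0,112)[:,1]; a=np.sort(a); g=np.diff(a); 
        if len(a)>3:
            i=g.argmax(); print('  x',xc,'edges',a[0].round(1),a[i].round(1),a[i+1].round(1),a[-1].round(1),'gapmid',round((a[i]+a[i+1])/2,1))
    q('plate front',J(7,14,440,520,-10,115)); q('handle top',J(103,112,560,610,-122,-80)); q('trig top',J(103,112,560,610,-175,-125))
    q('ridge top',J(62,74,530,630,260,360)); q('base',J(12,28,510,650,250,370))
E
python3 fit.py
```

```text
top0
liptops 454 med [593.1  72.6  38.8] mean [591.9  58.5  38.8] rect [587.3  56.7] [88.7 80. ] 1.01
  x 550 edges 16.1 32.7 76.4 95.8 gapmid 54.5
  x 565 edges 16.4 33.0 76.6 96.0 gapmid 54.8
  x 580 edges 16.6 33.2 76.9 96.5 gapmid 55.1
  x 595 edges 16.9 33.6 77.3 96.6 gapmid 55.4
  x 605 edges 17.0 33.7 77.6 97.0 gapmid 55.7
plate front 715 med [488.1  53.6  10.2] mean [487.1  53.2  10.2] rect [486.1  52.9] [66.9 92.5] 0.95
handle top 78 med [ 587.1 -105.1  106.4] mean [ 587.  -106.   106.6] rect [ 587.4 -106.5] [18.6 29.1] 89.86
trig top 64 med [ 589.1 -144.1  107. ] mean [ 588.2 -144.7  106.9] rect [ 589.3 -144. ] [16.1 26.4] 89.73
ridge top 201 med [577.3 310.4  67. ] mean [576.6 310.2  67. ] rect [576.5 310.7] [59.3 24.1] 35.49
base 386 med [574.  303.4  20.1] mean [575.4 305.4  20.1] rect [597.8 326.1] [131.8  60.3] 35.8
scene0
liptops 657 med [598.3  57.1  39.2] mean [595.8  54.8  39.1] rect [588.6  54.9] [92.  82.1] 1.59
  x 550 edges 13.6 32.1 73.7 94.9 gapmid 52.9
  x 565 edges 13.9 32.3 73.4 94.6 gapmid 52.9
  x 580 edges 13.6 34.1 74.2 95.8 gapmid 54.1
  x 595 edges 14.3 33.2 74.2 96.0 gapmid 53.7
  x 605 edges 15.0 33.9 74.2 96.0 gapmid 54.1
plate front 709 med [486.6  52.3  10.4] mean [486.1  51.3  10.5] rect [486.2  51.4] [69.5 95.2] 1.99
handle top 107 med [ 592.8 -109.1  107.5] mean [ 591.4 -108.9  107. ] rect [ 589.6 -108.4] [18.4 31. ] 89.43
trig top 105 med [ 592.1 -147.9  106.9] mean [ 591.8 -147.8  106.6] rect [ 589.7 -147.5] [29.7 16.6] 1.19
ridge top 190 med [581.3 306.6  67.9] mean [580.6 306.8  67.3] rect [578.7 308.6] [59.8 26.6] 30.12
base 390 med [591.1 296.2  20.8] mean [588.2 298.   20.3] rect [578.3 309.3] [79.8 65.8] 35.84
```

```bash
cat > go.py <<'E'
import sys
from h import *
from scipy.spatial.transform import Rotation as Ro
JO=np.array([583.8,54.5]); JA=0.019
c,s=np.cos(JA),np.sin(JA); JR=np.array([[c,-s],[s,c]])
def st():
    o=ctrl.get_obs(); return o,Ro.from_rotvec(o['orientation']).as_matrix()
def need(w,zang=None):
    o,R=st(); print('t',round(o['t'],2),'ee',o['ee_pos'].round(1),'jig',(JR.T@(o['ee_pos'][:2]-JO)).round(1),'F',o['ft_force'].round(1),'w',round(o['width'],1))
    d=R.T@(np.array(w)-o['ee_pos']); print('toolshift',d.round(1),'tilt x',R[:,0].round(3))
    a=np.arctan2(R[1,2],R[0,2]); print('z yaw',round(a,3))
    if zang is not None:
        t=-(zang-a)  # x points down => yaw = -turn
        t=(t+np.pi/2)%np.pi-np.pi/2; print('turn',round(t,3), 'rows',abs(t)/.125)
        R2=R@Ro.from_euler('x',t).as_matrix(); print('shift after turn',(R2.T@(np.array(w)-o['ee_pos'])).round(1),'q6',o['qpos'][5].round(3))
def jig(x,y,z): return np.r_[JO+JR@np.array([x,y]),z]
E
python3 - <<'E'
from go import *
need([577,309.3,120],0.617+np.pi/2)
E
```

```text
t 0.1 ee [155. 605. 222.] jig [-418.3  558.5] F [-0.8 -0.3 -0. ] w 87.7
toolshift [ 102.2 -482.2 -181.6] tilt x [-0.    -0.001 -1.   ]
z yaw 1.32
turn -0.868 rows 6.942024134798633
shift after turn [ 102.2 -173.3 -485.3] q6 -0.019
```

send_rows(
  rows=[
    [0,0,0,-0.124],
    [0,0,0,-0.124],
    [0,0,0,-0.124],
    [0,0,0,-0.124],
    [0,0,0,-0.124],
    [0,0,0,-0.124],
    [0,0,0,-0.124],
  ],
)

```text
t: 0.68
ee_pos: [154.3, 602.7, 218.6]
orientation: [-1.658, 0.852, 1.655]
ft_force: [-0.4, 1.1, -0.5]
width: 87.8
```

send_rows(
  rows=[
    [0,-13,-37,0],
    [0,-13,-37,0],
    [0,-13,-37,0],
    [0,-13,-37,0],
    [0,-13,-37,0],
    [0,-13,-37,0],
    [0,-13,-37,0],
    [0,-13,-37,0],
    [0,-13,-37,0],
    [0,-13,-37,0],
  ],
)

```text
t: 1.52
ee_pos: [484.2, 376.6, 215.4]
orientation: [-1.671, 0.842, 1.674]
ft_force: [-0.9, 0.5, -0.2]
width: 87.8
```

Run:
```python
from go import *
need([577,309.3,120],0.617+np.pi/2)
```

```text
t 1.52 ee [484.2 376.6 215.4] jig [-93.5 324. ] F [-0.9  0.5 -0.2] w 87.8
toolshift [  95.5  -34.4 -109.3] tilt x [-0.007 -0.01  -1.   ]
z yaw 2.22
turn 0.032 rows 0.25724871694580287
shift after turn [  95.5  -37.9 -108.2] q6 -1.574
```

send_rows(
  rows=[
    [0,-9,-27,0.032],
    [0,-9,-27,0],
    [0,-9,-27,0],
    [0,-9,-27,0],
    [0,0,0,0],
    [0,0,0,0],
  ],
)

```text
t: 2.02
ee_pos: [586.1, 298.9, 212.8]
orientation: [-1.643, 0.875, 1.646]
ft_force: [0.0, 0.8, -0.1]
width: 88.0
```

Run:
```python
from go import *
need([577,309.3,120],0.617+np.pi/2)
r=grab('top','t1');r=grab('scene','s1')
```

```text
t 2.02 ee [586.1 298.9 212.8] jig [  7.  244.4] F [ 0.   0.8 -0.1] w 88.0
toolshift [92.7  0.3 14.2] tilt x [-0.009 -0.013 -1.   ]
z yaw 2.177
turn -0.01 rows 0.0838339491015816
shift after turn [92.7  0.1 14.2] q6 -1.716
```

View pics/s1.png

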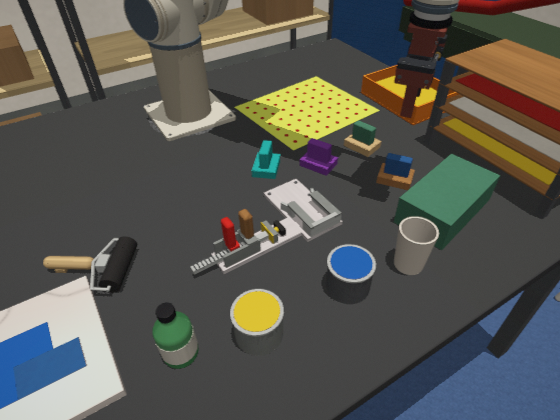

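send_rows(
  rows=[
    [22,0,7,-0.01],
    [22,0,7,0],
    [22,0,0,0],
    [20,0,0,0],
    [0,0,0,0],
    [0,0,0,0],
  ],
)

```text
t: 2.62
ee_pos: [570.9, 317.1, 126.2]
orientation: [-1.656, 0.858, 1.659]
ft_force: [-0.8, 0.6, -0.2]
width: 88.1
```

Run:
```python
from go import *
need([577,309.3,40],0.617+np.pi/2)
r=grab('top','t2');r=grab('scene','s2')
a=cv2.imread('pics/t2.png')[150:270,100:240];b=cv2.imread('pics/s2.png')[100:220,340:480]
cv2.imwrite('pics/c2.png',np.hstack([cv2.resize(a,None,fx=2.8,fy=2.8),cv2.resize(b,None,fx=2.8,fy=2.8)]))
```

```text
t 2.62 ee [570.9 317.1 126.2] jig [ -8.  262.8] F [-0.8  0.6 -0.2] w 88.1
toolshift [86.2 -1.4 -9.5] tilt x [-0.007 -0.011 -1.   ]
z yaw 2.198
turn 0.01 rows 0.07814390349010125
shift after turn [86.2 -1.5 -9.5] q6 -1.701
```

View pics/c2.png

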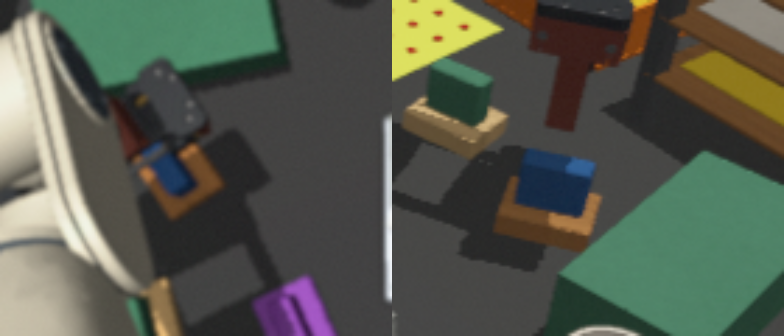

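send_rows(
  rows=[
    [20,-1,-5,0.01],
    [20,0,-2,0],
    [16,0,0,0],
    [6,0,0,0],
    [0,0,0,0],
    [0,0,0,0],
  ],
)

```text
t: 3.22
ee_pos: [581.4, 315.6, 73.5]
orientation: [-1.655, 0.85, 1.64]
ft_force: [-0.2, 0.4, -0.2]
width: 88.0
```

Run:
```python
from go import *
need([577,309.3,40],0.617+np.pi/2)
```

```text
t 3.22 ee [581.4 315.6  73.5] jig [  2.6 261.1] F [-0.2  0.4 -0.2] w 88.0
toolshift [33.5  7.4 -2.4] tilt x [ 0.008 -0.003 -1.   ]
z yaw 2.188
turn 0.001 rows 0.005573465832291902
shift after turn [33.5  7.4 -2.4] q6 -1.701
```

send_rows(
  rows=[
    [0,4,-1,0],
    [0,2,-1,0],
    [0,0,0,0],
    [0,0,0,0],
    [0,0,0,0],
  ],
)

```text
t: 3.63
ee_pos: [579.5, 311.3, 78.7]
orientation: [-1.658, 0.843, 1.635]
ft_force: [0.4, -0.2, 0.1]
width: 87.9
```

Run:
```python
from go import *
need([577,309.3,40],0.617+np.pi/2)
```

```text
t 3.63 ee [579.5 311.3  78.7] jig [  0.6 256.9] F [ 0.4 -0.2  0.1] w 87.9
toolshift [38.7  3.7  0.1] tilt x [ 0.014  0.    -1.   ]
z yaw 2.189
turn 0.001 rows 0.006771397857164629
shift after turn [38.7  3.7  0.1] q6 -1.705
```

send_rows(
  rows=[
    [8,2,0,0],
    [8,1,0,0],
    [8,0,0,0],
    [5,0,0,0],
    [2,0,0,0],
    [0,0,0,0],
    [0,0,0,0],
  ],
)

```text
t: 4.22
ee_pos: [576.7, 309.1, 43.3]
orientation: [-1.657, 0.845, 1.636]
ft_force: [0.4, 0.6, 1.1]
width: 88.0
```

Run:
```python
from go import *
need([577,309.3,40],0.617+np.pi/2)
```

```text
t 4.22 ee [576.7 309.1  43.3] jig [ -2.2 254.7] F [0.4 0.6 1.1] w 88.0
toolshift [ 3.3 -0.3  0. ] tilt x [ 0.013 -0.001 -1.   ]
z yaw 2.189
turn 0.001 rows 0.006547727162299566
shift after turn [ 3.3 -0.3  0. ] q6 -1.706
```

send_rows(
  rows=[
    [2,0,0,0],
    [0,0,0,0],
    [0,0,0,0],
    [0,0,0,0],
    [0,0,0,0],
    [0,0,0,0],
    [0,0,0,0],
    [0,0,0,0],
  ],
  fingers=0,
)

```text
t: 4.88
ee_pos: [577.6, 309.6, 42.1]
orientation: [-1.658, 0.843, 1.634]
ft_force: [-0.3, 0.7, 0.4]
width: 38.0
```

Run:
```python
from go import *
need(jig(-97,0,100),JA+np.pi/2)
r=grab('scene','s3')
b=cv2.imread('pics/s3.png')[80:240,300:500]
cv2.imwrite('pics/c3.png',cv2.resize(b,None,fx=3,fy=3))
```

```text
t 4.88 ee [577.6 309.6  42.1] jig [ -1.4 255.2] F [-0.3  0.7  0.4] w 38.0
toolshift [ -59.3  222.1 -157.3] tilt x [ 0.014  0.    -1.   ]
z yaw 2.189
turn 0.599 rows 4.79072365122358
shift after turn [ -59.3   94.8 -255.2] q6 -1.706
```

View pics/c3.png

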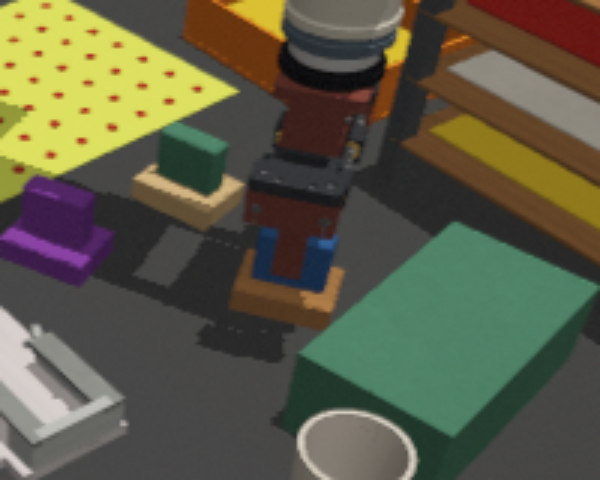

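The fingers straddle the blue ridge centrally at about crop pixel (290,255) and are still closing.

send_rows(
  rows=[
    [0,0,0,0],
    [0,0,0,0],
    [0,0,0,0],
    [0,0,0,0],
    [0,0,0,0],
  ],
)

```text
t: 5.35
ee_pos: [577.6, 309.7, 42.3]
orientation: [-1.658, 0.843, 1.634]
ft_force: [0.4, -0.3, 0.9]
width: 24.0
```

send_rows(
  rows=[
    [-8,0,0,0],
    [-14,0,0,0],
    [-14,0,0,0],
    [-14,0,0,0],
    [-8,0,0,0],
    [-3,0,0,0],
    [0,0,0,0],
  ],
)

```text
t: 5.93
ee_pos: [576.4, 309.4, 110.5]
orientation: [-1.658, 0.843, 1.634]
ft_force: [0.6, 0.4, -1.9]
width: 24.1
```

Run:
```python
from go import *
need(jig(-97,0,100),JA+np.pi/2)
r=grab('scene','s4')
b=cv2.imread('pics/s4.png')[80:240,300:500]
cv2.imwrite('pics/c4.png',cv2.resize(b,None,fx=3,fy=3))
```

```text
t 5.93 ee [576.4 309.4 110.5] jig [ -2.6 255. ] F [ 0.6  0.4 -1.9] w 24.1
toolshift [   9.1  221.9 -157.3] tilt x [ 0.015  0.    -1.   ]
z yaw 2.189
turn 0.599 rows 4.790784422261211
shift after turn [   9.1   94.6 -255. ] q6 -1.706
```

View pics/c4.png

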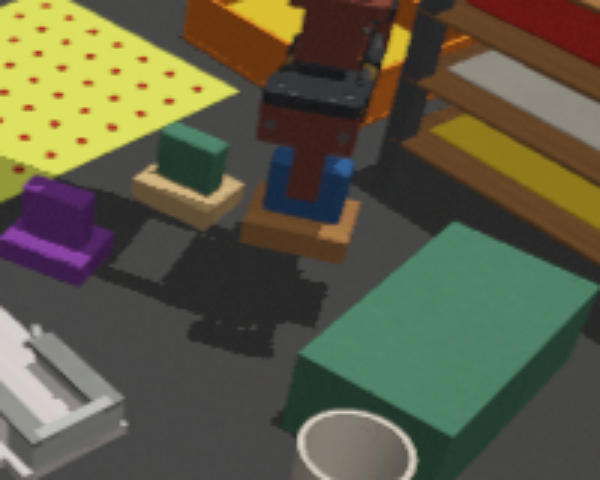

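send_rows(
  rows=[
    [-4,0,0,0.1],
    [-4,0,0,0.12],
    [-4,0,0,0.12],
    [-4,0,0,0.12],
    [-2,0,0,0.09],
    [0,0,0,0.04],
    [0,0,0,0],
    [0,0,0,0],
  ],
)

```text
t: 6.65
ee_pos: [573.1, 307.8, 124.6]
orientation: [-1.216, 1.206, 1.203]
ft_force: [-0.9, -0.8, -2.3]
width: 23.9
```

Run:
```python
from go import *
need(jig(-97,0,110),JA+np.pi/2)
```

```text
t 6.65 ee [573.1 307.8 124.6] jig [ -5.9 253.5] F [-0.9 -0.8 -2.3] w 23.9
toolshift [  14.7   86.7 -255. ] tilt x [ 0.008 -0.003 -1.   ]
z yaw 1.572
turn -0.018 rows 0.14445089937398414
shift after turn [  14.7   91.2 -253.4] q6 -1.089
```

send_rows(
  rows=[
    [0,4,-12,-0.018],
    [0,8,-22,0],
    [0,10,-28,0],
    [0,10,-28,0],
    [0,10,-28,0],
    [0,10,-28,0],
    [0,10,-28,0],
    [0,6,-18,0],
    [0,3,-10,0],
    [0,1,-4,0],
  ],
)

```text
t: 7.48
ee_pos: [501.6, 93.6, 120.8]
orientation: [-1.244, 1.189, 1.235]
ft_force: [-0.4, -0.2, -1.4]
width: 23.8
```

send_rows(
  rows=[
    [0,0,0,0],
    [0,0,0,0],
    [0,0,0,0],
  ],
)

```text
t: 7.73
ee_pos: [502.7, 94.1, 120.8]
orientation: [-1.244, 1.188, 1.235]
ft_force: [-0.2, -0.6, -1.8]
width: 23.8
```

Run:
```python
from go import *
need(jig(-97,0,110),JA+np.pi/2)
```

```text
t 7.73 ee [502.7  94.1 120.8] jig [-80.4  41.1] F [-0.2 -0.6 -1.8] w 23.8
toolshift [ 10.8  17.6 -40.7] tilt x [ 0.005 -0.003 -1.   ]
z yaw 1.612
turn 0.022 rows 0.17725750914873828
shift after turn [ 10.8  16.7 -41.1] q6 -1.445
```

send_rows(
  rows=[
    [0,3,-8,0.02],
    [0,5,-12,0],
    [0,4,-10,0],
    [0,3,-6,0],
    [0,1,-3,0],
    [0,0,0,0],
    [0,0,0,0],
    [0,0,0,0],
  ],
)

```text
t: 8.4
ee_pos: [487.0, 52.7, 120.8]
orientation: [-1.23, 1.196, 1.22]
ft_force: [-0.3, -0.1, -2.2]
width: 23.9
```

Run:
```python
from go import *
need(jig(-97,0,75),JA+np.pi/2)
r=grab('top','t5'); grab('scene','s5')
a=cv2.imread('pics/t5.png')[170:270,200:360];b=cv2.imread('pics/s5.png')[140:280,180:404]
cv2.imwrite('pics/c5.png',np.vstack([cv2.resize(a,(448,280)),cv2.resize(b,(448,280))]))
```

```text
t 8.4 ee [487.   52.7 120.8] jig [-96.9   0. ] F [-0.3 -0.1 -2.2] w 23.9
toolshift [45.8  0.4  0.1] tilt x [ 0.006 -0.002 -1.   ]
z yaw 1.593
turn 0.003 rows 0.025595057524022025
shift after turn [45.8  0.4  0.1] q6 -1.505
```

View pics/c5.png

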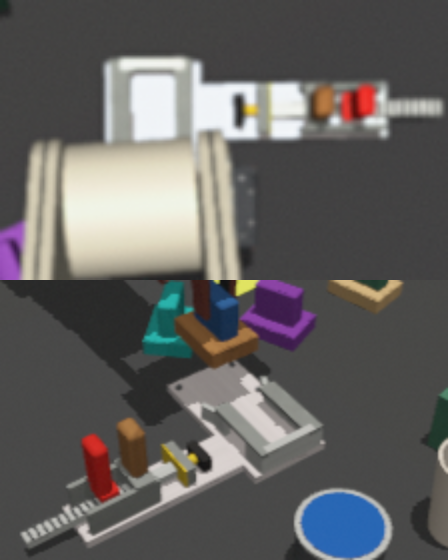

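send_rows(
  rows=[
    [6,0,0,0],
    [10,0,0,0],
    [12,0,0,0],
    [12,0,0,0],
    [8,0,0,0],
    [4,0,0,0],
    [2,0,0,0],
    [0,0,0,0],
    [0,0,0,0],
    [0,0,0,0],
  ],
)

```text
t: 9.33
ee_pos: [487.9, 54.2, 60.9]
orientation: [-1.232, 1.195, 1.222]
ft_force: [-0.1, 0.0, -2.3]
width: 23.5
```

Run:
```python
from go import *
need(jig(-97,0,53),JA+np.pi/2)
```

```text
t 9.33 ee [487.9  54.2  60.9] jig [-95.8   1.5] F [-0.1  0.  -2.3] w 23.5
toolshift [ 7.9  1.2 -1.5] tilt x [ 0.006 -0.002 -1.   ]
z yaw 1.596
turn 0.006 rows 0.04734608984819744
shift after turn [ 7.9  1.2 -1.5] q6 -1.504
```

send_rows(
  rows=[
    [2,0,-0.5,0.006],
    [2,0,-0.5,0],
    [2,0,-0.5,0],
    [1,0,0,0],
    [0,0,0,0],
    [0,0,0,0],
  ],
)

```text
t: 9.83
ee_pos: [489.4, 52.5, 54.9]
orientation: [-1.228, 1.195, 1.215]
ft_force: [0.8, -0.9, -1.0]
width: 24.1
```

Run:
```python
from go import *
need(jig(-97,0,53),JA+np.pi/2)
```

```text
t 9.83 ee [489.4  52.5  54.9] jig [-94.4  -0.2] F [ 0.8 -0.9 -1. ] w 24.1
toolshift [1.9 2.6 0.2] tilt x [ 0.009 -0.002 -1.   ]
z yaw 1.589
turn -0.001 rows 0.006573086482424273
shift after turn [1.9 2.6 0.2] q6 -1.501
```

send_rows(
  rows=[
    [1,0,0,0],
    [0.5,0,0,0],
    [0,0,0,0],
    [0,0,0,0],
  ],
)

```text
t: 10.17
ee_pos: [489.5, 52.5, 53.3]
orientation: [-1.228, 1.195, 1.215]
ft_force: [0.6, -0.5, -1.9]
width: 24.0
```

Run:
```python
from go import *
need(jig(-50,0,54),JA+np.pi/2)
grab('scene','s6')
b=cv2.imread('pics/s6.png')[140:260,220:380]
cv2.imwrite('pics/c6.png',cv2.resize(b,None,fx=4,fy=4,interpolation=cv2.INTER_CUBIC))
```

```text
t 10.17 ee [489.5  52.5  53.3] jig [-94.3  -0.2] F [ 0.6 -0.5 -1.9] w 24.0
toolshift [ -0.2 -44.3   0.2] tilt x [ 0.01  -0.002 -1.   ]
z yaw 1.589
turn -0.001 rows 0.007027788277085278
shift after turn [ -0.2 -44.3   0.2] q6 -1.501
```

View pics/c6.png

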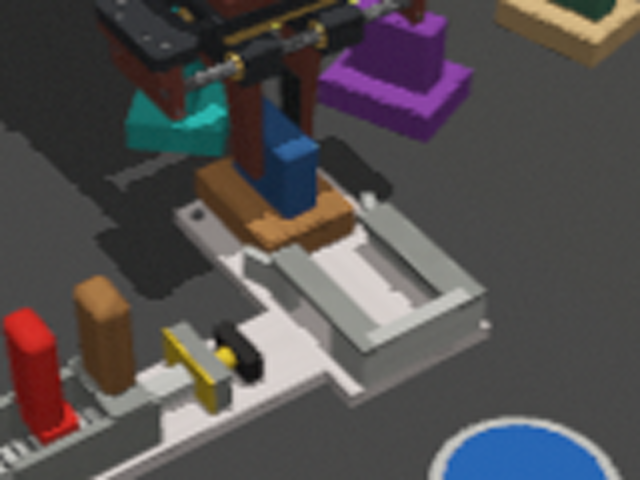

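The block hangs just above the landing at crop (275,205), lined up with the slot.

send_rows(
  rows=[
    [0,-4,0,0],
    [0,-7,0,0],
    [0,-8,0,0],
    [0,-8,0,0],
    [0,-5,0,0],
    [0,-2,0,0],
    [0,0,0,0],
    [0,0,0,0],
  ],
)

```text
t: 10.88
ee_pos: [528.8, 53.3, 53.8]
orientation: [-1.229, 1.194, 1.213]
ft_force: [0.4, -1.2, -1.5]
width: 23.6
```

Run:
```python
from go import *
need(jig(-35,0,53),JA+np.pi/2)
```

```text
t 10.88 ee [528.8  53.3  53.8] jig [-55.   -0.2] F [ 0.4 -1.2 -1.5] w 23.6
toolshift [  1.  -20.    0.2] tilt x [ 0.011 -0.002 -1.   ]
z yaw 1.589
turn -0.001 rows 0.007546895467628545
shift after turn [  1.  -20.    0.2] q6 -1.506
```

send_rows(
  rows=[
    [0.5,-4,0,0],
    [0,-6,0,0],
    [0,-6,0,0],
    [0,-6,0,0],
    [0,-4,0,0],
    [0,-2,0,0],
    [0,0,0,0],
    [0,0,0,0],
  ],
)

```text
t: 11.55
ee_pos: [559.3, 53.8, 53.3]
orientation: [-1.229, 1.194, 1.214]
ft_force: [-0.7, -0.3, -1.4]
width: 23.8
```

Run:
```python
from go import *
need(jig(0,0,53),JA+np.pi/2)
grab('scene','s7')
b=cv2.imread('pics/s7.png')[140:260,220:380]
cv2.imwrite('pics/c7.png',cv2.resize(b,None,fx=4,fy=4,interpolation=cv2.INTER_CUBIC))
```

```text
t 11.55 ee [559.3  53.8  53.3] jig [-24.5  -0.2] F [-0.7 -0.3 -1.4] w 23.8
toolshift [  0.6 -24.5   0.2] tilt x [ 0.01  -0.002 -1.   ]
z yaw 1.589
turn -0.001 rows 0.007055248778145895
shift after turn [  0.6 -24.5   0.2] q6 -1.51
```

View pics/c7.png

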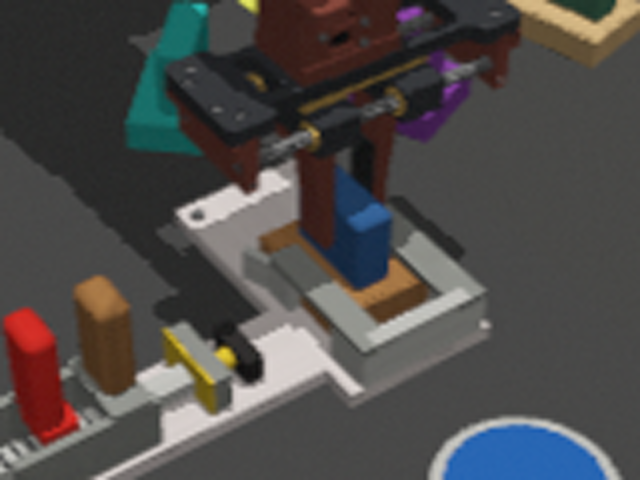

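Base is under the lips, at crop (340,280). Continuing to the stop.

send_rows(
  rows=[
    [0,-4,0,0],
    [0,-6,0,0],
    [0,-5,0,0],
    [0,-4,0,0],
    [0,-3,0,0],
    [0,-2,0,0],
    [0,-1,0,0],
    [0,0,0,0],
  ],
)

```text
t: 12.27
ee_pos: [582.0, 54.3, 52.7]
orientation: [-1.225, 1.202, 1.222]
ft_force: [-1.0, 0.6, 0.2]
width: 24.0
```

Run:
```python
from go import *
need(jig(0,0,53),JA+np.pi/2)
```

```text
t 12.27 ee [582.   54.3  52.7] jig [-1.9 -0.1] F [-1.   0.6  0.2] w 24.0
toolshift [-0.3 -1.9  0.1] tilt x [ 0.    -0.002 -1.   ]
z yaw 1.59
turn 0.0 rows 0.00020020179973734287
shift after turn [-0.3 -1.9  0.1] q6 -1.513
```

send_rows(
  rows=[
    [0,-2,0,0],
    [0,-2,0,0],
    [0,-2,0,0],
    [0,-2,0,0],
  ],
)

```text
t: 12.6
ee_pos: [582.5, 54.2, 53.2]
orientation: [-1.219, 1.214, 1.235]
ft_force: [-8.1, 0.5, 7.4]
width: 24.0
```

Run:
```python
from go import *
need(jig(0,0,53),JA+np.pi/2)
grab('scene','s8')
b=cv2.imread('pics/s8.png')[140:260,220:380]
cv2.imwrite('pics/c8.png',cv2.resize(b,None,fx=4,fy=4,interpolation=cv2.INTER_CUBIC))
```

```text
t 12.6 ee [582.5  54.2  53.2] jig [-1.3 -0.2] F [-8.1  0.5  7.4] w 24.0
toolshift [ 0.2 -1.3  0.2] tilt x [-0.016 -0.004 -1.   ]
z yaw 1.591
turn 0.002 rows 0.012600809958239978
shift after turn [ 0.2 -1.3  0.2] q6 -1.515
```

View pics/c8.png

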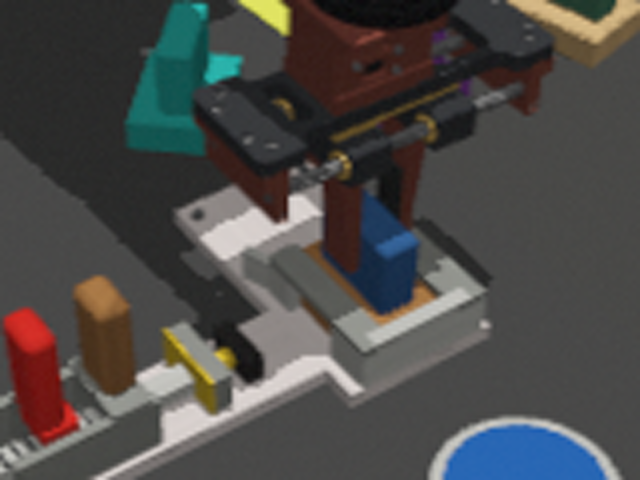

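send_rows(
  rows=[
    [0,0,0,0],
    [0,0,0,0],
    [0,0,0,0],
    [0,0,0,0],
    [0,0,0,0],
    [0,0,0,0],
  ],
  fingers=0.7,
)

```text
t: 13.15
ee_pos: [586.0, 54.2, 54.6]
orientation: [-1.222, 1.209, 1.23]
ft_force: [-0.5, -0.1, 0.1]
width: 59.6
```

send_rows(
  rows=[
    [-6,0,0,0],
    [-12,0,0,0],
    [-16,0,0,0],
    [-16,0,0,0],
    [-14,0,0,0],
    [-10,0,0,0],
    [-4,0,0,0],
    [0,0,0,0],
    [0,0,0,0],
  ],
  fingers=1,
)

```text
t: 13.9
ee_pos: [587.7, 54.4, 141.4]
orientation: [-1.223, 1.207, 1.228]
ft_force: [0.0, 0.2, -0.7]
width: 87.7
```

Run:
```python
from go import *
need(jig(0,-171,150),JA+np.pi/2)
r=grab('scene','s9'); grab('top','t9')
P=cloud(r).reshape(-1,3); hsv=cv2.cvtColor(r['img'],cv2.COLOR_RGB2HSV).reshape(-1,3)
m=(hsv[:,0]>100)&(hsv[:,0]<125)&(hsv[:,1]>110)&(P[:,2]>72)&(P[:,2]<83)&(abs(P[:,0]-584)<60)&(abs(P[:,1]-54)<40)
a=P[m]; print(len(a)); b=cv2.minAreaRect(a[:,:2].astype(np.float32)); print(b,JR.T@(np.array(b[0])-JO))
b=cv2.imread('pics/s9.png')[120:260,180:380]
cv2.imwrite('pics/c9.png',cv2.resize(b,None,fx=4,fy=4,interpolation=cv2.INTER_CUBIC))
```

```text
t 13.9 ee [587.7  54.4 141.4] jig [ 3.9 -0.2] F [ 0.   0.2 -0.7] w 87.7
toolshift [  -8.     4.1 -170.9] tilt x [-0.007 -0.003 -1.   ]
z yaw 1.591
turn 0.001 rows 0.008414198755289704
shift after turn [  -8.     3.9 -170.9] q6 -1.515
228
((585.0875854492188, 52.501487731933594), (57.471336364746094, 25.661516189575195), 1.607674241065979) [ 1.2493836 -2.0226142]
```

View pics/c9.png

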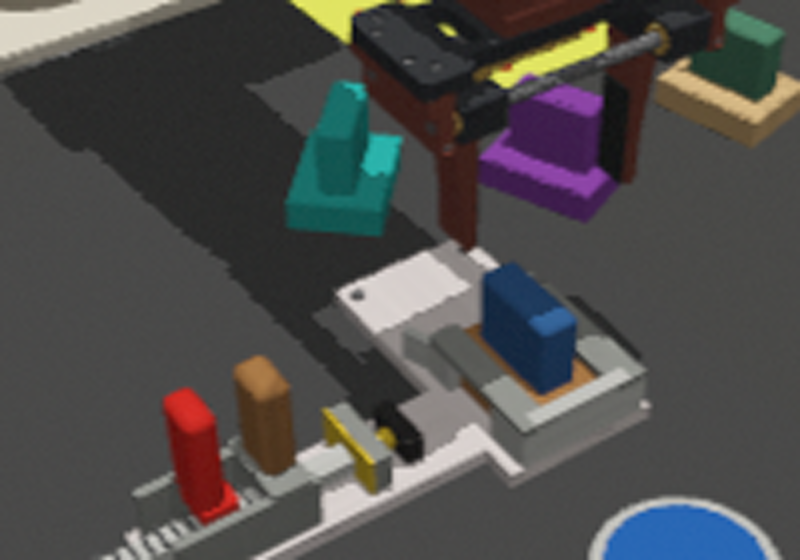

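Run:
```python
from go import *
a=cv2.imread('pics/t9.png')[170:270,200:360]
cv2.imwrite('pics/c9t.png',cv2.resize(a,None,fx=4.5,fy=4.5,interpolation=cv2.INTER_CUBIC))
r=dict(np.load('pics/s9.npz')); P=cloud(r)
J=P.copy(); J[...,:2]=(P[...,:2]-JO)@JR
x,y,z=J[...,0],J[...,1],J[...,2]
for yl,yh in((-18,-13),(-10,0),(0,10),(13,18)):
    m=(y>yl)&(y<yh)&(x>-60)&(x<60)&(z>5)&(z<100)
    o=np.argsort(x[m]); print((yl,yh),[(round(float(a)),round(float(b))) for a,b in zip(x[m][o],z[m][o])][::6])
```

```text
(-18, -13) [(-41, 29), (-28, 32), (-25, 50), (-24, 72), (-23, 72), (-22, 64), (-20, 49), (-18, 64), (-17, 35), (-15, 72), (-13, 56), (-12, 67), (-10, 55), (-9, 36), (-7, 69), (-6, 50), (-3, 58), (-2, 47), (0, 77), (1, 49), (2, 56), (5, 70), (6, 62), (8, 54), (9, 76), (12, 49), (13, 47), (15, 63), (16, 50), (17, 54), (20, 70), (21, 35), (22, 69), (24, 50), (26, 52), (42, 38), (49, 36), (50, 8), (50, 14)]
(-10, 0) [(-60, 11), (-28, 78), (-24, 78), (-20, 78), (-16, 79), (-11, 78), (-6, 79), (-1, 79), (3, 77), (7, 79), (10, 77), (15, 78), (19, 78), (21, 77), (25, 78), (27, 30), (28, 35), (28, 31), (28, 47), (29, 74), (29, 59), (29, 49), (29, 70), (30, 43), (30, 30), (30, 70), (33, 32), (43, 42), (45, 39), (48, 34), (49, 22), (49, 11), (49, 9), (50, 19), (50, 34), (50, 8)]
(0, 10) [(-59, 11), (-23, 80), (-19, 81), (-14, 78), (-9, 79), (-5, 78), (0, 77), (5, 80), (9, 77), (14, 77), (19, 77), (26, 79), (27, 61), (28, 73), (28, 72), (28, 63), (28, 45), (29, 37), (29, 46), (29, 63), (30, 32), (31, 66), (40, 39), (44, 41), (48, 11), (48, 6), (49, 20), (49, 25), (50, 34), (50, 5), (51, 42)]
(13, 18) [(18, 32), (27, 30), (42, 40), (49, 17), (49, 27), (50, 15), (51, 14)]
```

View pics/c9t.png

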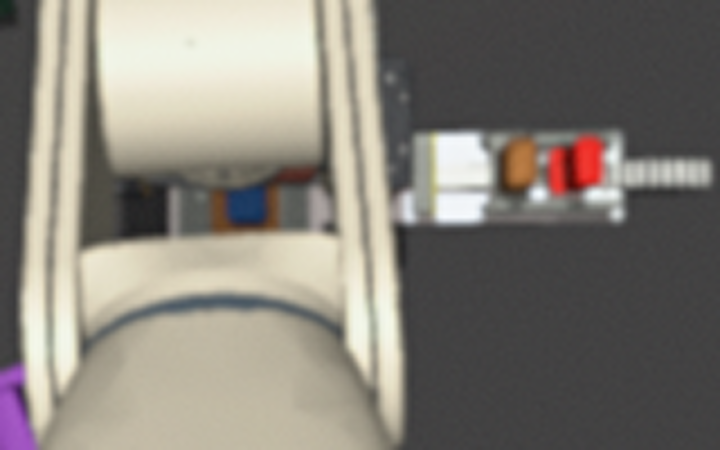

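send_rows(
  rows=[
    [0,0,-10,0],
    [0,1,-20,0],
    [0,1,-28,0],
    [0,1,-28,0],
    [0,1,-28,0],
    [0,0,-20,0],
    [0,0,-12,0],
    [0,0,-6,0],
    [0,0,-2,0],
    [0,0,0,0],
  ],
)

```text
t: 14.83
ee_pos: [581.8, -109.0, 133.6]
orientation: [-1.218, 1.215, 1.24]
ft_force: [-0.4, 0.2, 0.4]
width: 88.0
```

Run:
```python
from go import *
need(jig(0,-178,120),JA+np.pi/2)
```

```text
t 14.83 ee [ 581.8 -109.   133.6] jig [  -5.1 -163.5] F [-0.4  0.2  0.4] w 88.0
toolshift [ 13.6  -5.3 -14.5] tilt x [-0.021 -0.002 -1.   ]
z yaw 1.593
turn 0.004 rows 0.029433514534796146
shift after turn [ 13.6  -5.4 -14.5] q6 -1.79
```

send_rows(
  rows=[
    [0,-2,-4,0.003],
    [0,-2,-5,0],
    [0,-1,-3,0],
    [0,0,-1,0],
    [0,0,0,0],
    [0,0,0,0],
    [0,0,0,0],
  ],
)

```text
t: 15.42
ee_pos: [588.0, -119.2, 133.3]
orientation: [-1.218, 1.214, 1.242]
ft_force: [-0.6, -0.0, 0.5]
width: 87.7
```

Run:
```python
from go import *
need(jig(0,-178,66),JA+np.pi/2)
grab('top','t10');grab('scene','s10')
b=cv2.imread('pics/s10.png')[120:280,160:380]
a=cv2.imread('pics/t10.png')[170:270,230:370]
cv2.imwrite('pics/c10.png',np.vstack([cv2.resize(b,(440,320)),cv2.resize(a,(392,280)).copy() if 0 else cv2.resize(a,(440,280))]))
```

```text
t 15.42 ee [ 588.  -119.2  133.3] jig [   0.9 -173.8] F [-0.6 -0.   0.5] w 87.7
toolshift [67.3 -0.5 -4.1] tilt x [-0.021 -0.002 -1.   ]
z yaw 1.595
turn 0.005 rows 0.040333611390810375
shift after turn [67.3 -0.5 -4.1] q6 -1.807
```

View pics/c10.png

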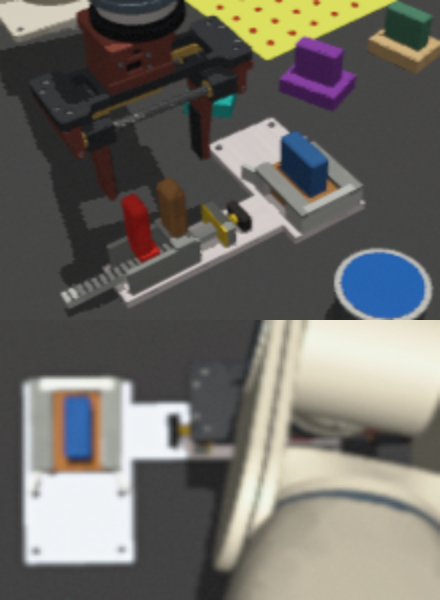

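The top view shows the block square in the slot against the stop. The open fingers straddle the trigger and handle from above. Descending.

send_rows(
  rows=[
    [4,0,-1.5,0.005],
    [8,0,-1.5,0],
    [10,0,-1,0],
    [12,0,0,0],
    [12,0,0,0],
    [8,0,0,0],
    [4,0,0,0],
    [2,0,0,0],
    [0,0,0,0],
    [0,0,0,0],
  ],
)

```text
t: 16.35
ee_pos: [584.8, -123.3, 64.3]
orientation: [-1.211, 1.22, 1.241]
ft_force: [0.5, 0.4, 0.8]
width: 87.8
```

Run:
```python
from go import *
need(jig(0,-172,66),JA+np.pi/2)
grab('scene','s11')
b=cv2.imread('pics/s11.png')[120:280,160:380]
cv2.imwrite('pics/c11.png',cv2.resize(b,None,fx=3.4,fy=3.4,interpolation=cv2.INTER_CUBIC))
```

```text
t 16.35 ee [ 584.8 -123.3   64.3] jig [  -2.4 -177.8] F [0.5 0.4 0.8] w 87.8
toolshift [-1.7 -2.4  5.8] tilt x [-0.026 -0.001 -1.   ]
z yaw 1.589
turn -0.001 rows 0.004086172612787209
shift after turn [-1.7 -2.4  5.8] q6 -1.807
```

View pics/c11.png

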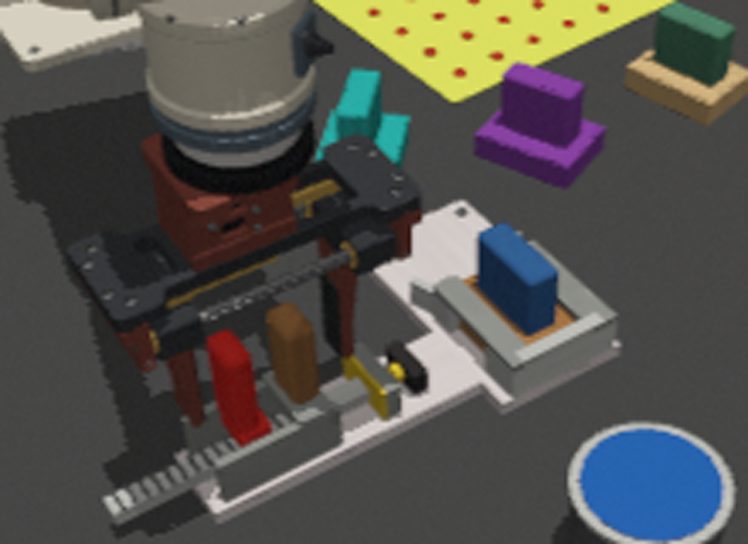

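send_rows(
  rows=[
    [0,-0.5,3,0],
    [0,-0.5,3,0],
    [0,0,1,0],
    [0,0,0,0],
    [0,0,0,0],
  ],
)

```text
t: 16.82
ee_pos: [587.4, -115.6, 66.6]
orientation: [-1.214, 1.217, 1.238]
ft_force: [0.6, 0.5, 0.3]
width: 87.5
```

```bash
cat > pad.py <<'E'
from go import *
def padm(tag):
    r=grab('scene',tag); P=cloud(r); J=P.copy(); J[...,:2]=(P[...,:2]-JO)@JR
    hsv=cv2.cvtColor(r['img'],cv2.COLOR_RGB2HSV)
    x,y,z=J[...,0],J[...,1],J[...,2]; V=hsv[...,2];H=hsv[...,0];S=hsv[...,1]
    base=(abs(x)<22)&(y>-110)&(y<-20)&(z>14)&(z<44)
    def pr(n,m):
        if m.sum()>2: a=J[m]; print(n,m.sum(),'y pct',np.percentile(a[:,1],[2,10,50,90,98]).round(1),'z',a[:,2].min().round(0),a[:,2].max().round(0))
        else: print(n,m.sum())
    pr('black',base&(V<50)); pr('yellow',base&(H>18)&(H<35)&(S>140)); pr('jawgrey',base&(S<40)&(V>80)&(z>33))
    tr=(abs(x)<25)&(y>-230)&(y<-160)&(z>60)&(z<112)&((H<8)|(H>172))&(S>130)
    pr('red',tr&(z>100))
    o=np.argwhere(tr)
    b=cv2.imread(f'pics/{tag}.png')[170:270,210:350]
    cv2.imwrite(f'pics/c{tag}.png',cv2.resize(b,None,fx=5,fy=5,interpolation=cv2.INTER_CUBIC))
E
python3 - <<'E'
from pad import *
need(jig(0,-170,66),JA+np.pi/2); padm('p0')
E
```

```text
t 16.82 ee [ 587.4 -115.6   66.6] jig [   0.4 -170.2] F [0.6 0.5 0.3] w 87.5
toolshift [0.6 0.3 0.2] tilt x [-0.021 -0.002 -1.   ]
z yaw 1.59
turn -0.0 rows 0.002187639868724389
shift after turn [0.6 0.3 0.2] q6 -1.795
black 83 y pct [-91.7 -90.7 -87.7 -83.1 -81.5] z 16.0 33.0
yellow 19 y pct [-97.2 -95.6 -92.2 -90.9 -90. ] z 21.0 31.0
jawgrey 150 y pct [-109.2 -107.5  -33.6  -24.8  -22.6] z 36.0 42.0
red 134 y pct [-226.4 -222.5 -204.4 -196.3 -194. ] z 100.0 111.0
```

View pics/cp0.png

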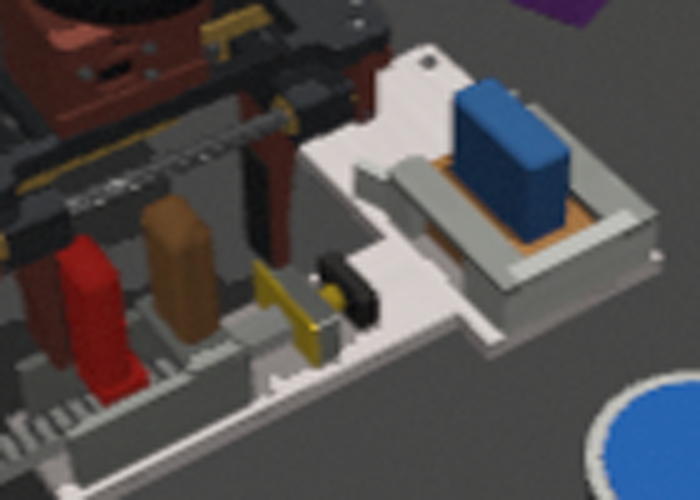

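send_rows(
  rows=[
    [0,0,0,0],
    [0,0,0,0],
    [0,0,0,0],
    [0,0,0,0],
    [0,0,0,0],
    [0,0,0,0],
    [0,0,0,0],
    [0,0,0,0],
    [0,0,0,0],
  ],
  fingers=0.5,
)

```text
t: 17.62
ee_pos: [587.5, -118.2, 66.8]
orientation: [-1.216, 1.218, 1.237]
ft_force: [-0.9, -2.4, 1.6]
width: 44.1
```

Run:
```python
from pad import *
need(jig(0,-170,66),JA+np.pi/2); padm('p1')
```

```text
t 17.62 ee [ 587.5 -118.2   66.8] jig [   0.4 -172.8] F [-0.9 -2.4  1.6] w 44.1
toolshift [0.8 0.4 2.8] tilt x [-0.021 -0.004 -1.   ]
z yaw 1.59
turn -0.0 rows 0.001825026021354148
shift after turn [0.8 0.4 2.8] q6 -1.795
black 73 y pct [-81.  -80.6 -77.5 -72.1 -71. ] z 15.0 34.0
yellow 92 y pct [-107.9 -107.5 -106.4  -81.8  -80.3] z 18.0 39.0
jawgrey 174 y pct [-101.5 -100.   -36.1  -25.3  -23.4] z 36.0 41.0
red 110 y pct [-207.  -204.  -189.7 -182.2 -180.6] z 100.0 111.0
```

View pics/cp1.png

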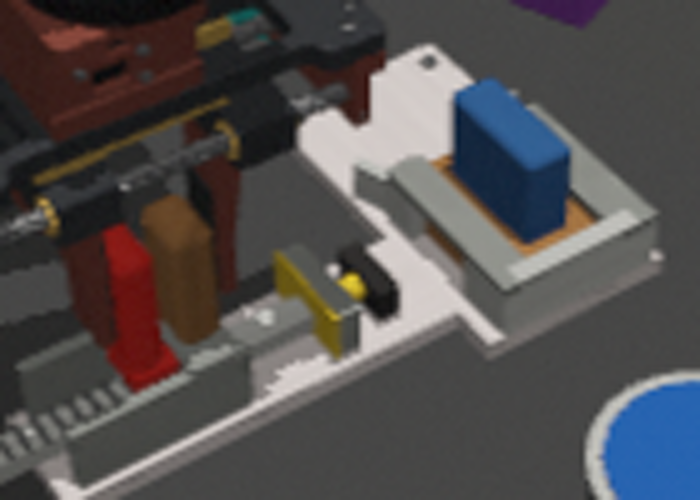

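send_rows(
  rows=[
    [0,0,0,0],
    [0,0,0,0],
    [0,0,0,0],
    [0,0,0,0],
    [0,0,0,0],
    [0,0,0,0],
  ],
  fingers=0.46,
)

```text
t: 18.17
ee_pos: [587.4, -116.4, 66.8]
orientation: [-1.214, 1.217, 1.238]
ft_force: [0.5, 0.5, 0.5]
width: 40.4
```

Run:
```python
from pad import *
need(jig(0,-170,66),JA+np.pi/2); padm('p2')
```

```text
t 18.17 ee [ 587.4 -116.4   66.8] jig [   0.4 -170.9] F [0.5 0.5 0.5] w 40.4
toolshift [0.8 0.4 0.9] tilt x [-0.021 -0.002 -1.   ]
z yaw 1.59
turn -0.0 rows 0.0005678687993526665
shift after turn [0.8 0.4 0.9] q6 -1.795
black 71 y pct [-77.8 -77.4 -72.9 -68.  -67.3] z 16.0 34.0
yellow 89 y pct [-104.3 -103.8 -102.9  -78.3  -77.2] z 17.0 41.0
jawgrey 179 y pct [-98.3 -96.4 -35.9 -24.9 -23.4] z 35.0 42.0
red 110 y pct [-203.6 -199.7 -185.8 -178.7 -176.2] z 100.0 111.0
```

send_rows(
  rows=[
    [0,0,0,0],
    [0,0,0,0],
    [0,0,0,0],
    [0,0,0,0],
    [0,0,0,0],
    [0,0,0,0],
    [0,0,0,0],
    [0,0,0,0],
    [0,0,0,0],
  ],
  fingers=1,
)

```text
t: 18.97
ee_pos: [587.4, -117.6, 66.6]
orientation: [-1.214, 1.218, 1.237]
ft_force: [0.0, -0.2, -0.6]
width: 88.1
```

send_rows(
  rows=[
    [0,0,0,0],
    [0,0,0,0],
    [0,0,0,0],
    [0,0,0,0],
    [0,0,0,0],
    [0,0,0,0],
    [0,0,0,0],
    [0,0,0,0],
    [0,0,0,0],
    [0,0,0,0],
  ],
  fingers=0.46,
)

```text
t: 19.8
ee_pos: [587.1, -116.4, 66.5]
orientation: [-1.213, 1.217, 1.238]
ft_force: [0.2, -3.3, 0.1]
width: 40.6
```

Run:
```python
from pad import *
need(jig(0,-170,66),JA+np.pi/2); padm('p3')
```

```text
t 19.8 ee [ 587.1 -116.4   66.5] jig [ 1.000e-01 -1.709e+02] F [ 0.2 -3.3  0.1] w 40.6
toolshift [0.5 0.1 0.9] tilt x [-0.022 -0.001 -1.   ]
z yaw 1.589
turn -0.001 rows 0.007733860055871844
shift after turn [0.5 0.1 0.9] q6 -1.796
black 79 y pct [-61.9 -61.4 -57.6 -52.6 -51.5] z 16.0 33.0
yellow 86 y pct [-88.8 -88.1 -87.1 -63.1 -61.7] z 18.0 41.0
jawgrey 172 y pct [-82.4 -80.3 -35.6 -25.1 -22.9] z 35.0 44.0
red 111 y pct [-203.5 -201.2 -186.2 -178.4 -176. ] z 100.0 112.0
```

View pics/cp3.png

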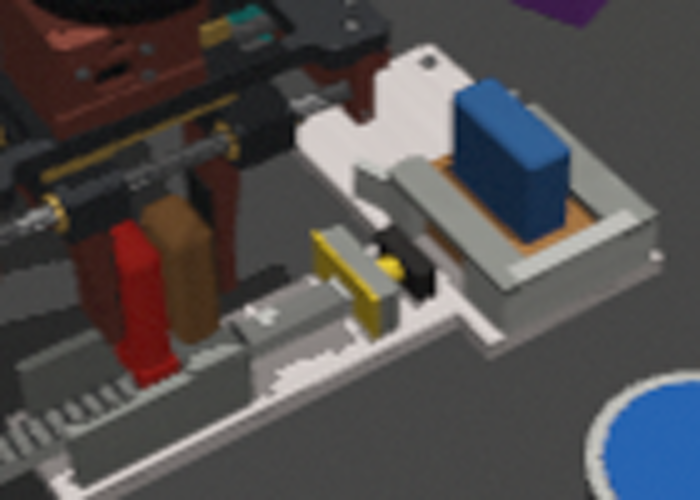

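Stroke 2 gained about 16 mm, putting the pad face near jig y −51. Next stroke.

send_rows(
  rows=[
    [0,0,0,0],
    [0,0,0,0],
    [0,0,0,0],
    [0,0,0,0],
    [0,0,0,0],
    [0,0,0,0],
    [0,0,0,0],
    [0,0,0,0],
    [0,0,0,0],
  ],
  fingers=1,
)

```text
t: 20.6
ee_pos: [587.2, -117.0, 66.4]
orientation: [-1.212, 1.218, 1.237]
ft_force: [0.1, 0.4, 0.4]
width: 87.7
```

send_rows(
  rows=[
    [0,0,0,0],
    [0,0,0,0],
    [0,0,0,0],
    [0,0,0,0],
    [0,0,0,0],
    [0,0,0,0],
    [0,0,0,0],
    [0,0,0,0],
    [0,0,0,0],
    [0,0,0,0],
  ],
  fingers=0.46,
)

```text
t: 21.43
ee_pos: [586.9, -116.4, 66.3]
orientation: [-1.211, 1.217, 1.238]
ft_force: [-0.5, -2.1, -1.4]
width: 40.2
```

Run:
```python
from pad import *
need(jig(0,-170,66),JA+np.pi/2); padm('p4')
```

```text
t 21.43 ee [ 586.9 -116.4   66.3] jig [-1.000e-01 -1.709e+02] F [-0.5 -2.1 -1.4] w 40.2
toolshift [ 0.3 -0.1  0.9] tilt x [-0.022  0.    -1.   ]
z yaw 1.588
turn -0.002 rows 0.01569078431416493
shift after turn [ 0.3 -0.1  0.9] q6 -1.797
black 58 y pct [-46.2 -45.7 -42.  -38.9 -38.2] z 17.0 35.0
yellow 88 y pct [-72.6 -72.2 -71.1 -45.9 -45.1] z 18.0 41.0
jawgrey 171 y pct [-66.7 -64.5 -35.9 -24.9 -22.9] z 35.0 42.0
red 112 y pct [-203.9 -202.1 -186.2 -178.1 -176.5] z 100.0 112.0
```

View pics/cp4.png

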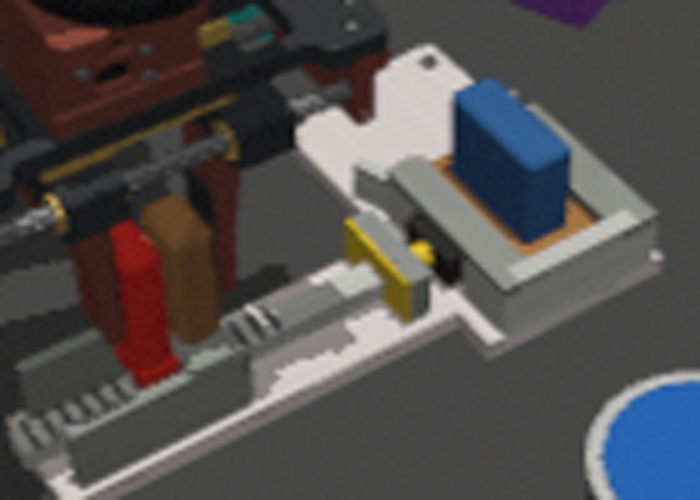

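send_rows(
  rows=[
    [0,0,0,0],
    [0,0,0,0],
    [0,0,0,0],
    [0,0,0,0],
    [0,0,0,0],
    [0,0,0,0],
    [0,0,0,0],
    [0,0,-1,0],
    [0,0,-1,0],
    [0,0,0,0],
  ],
  fingers=1,
)

```text
t: 22.32
ee_pos: [587.0, -119.0, 66.3]
orientation: [-1.21, 1.217, 1.237]
ft_force: [-0.7, -0.2, 0.9]
width: 87.7
```

send_rows(
  rows=[
    [0,0,0,0],
    [0,0,0,0],
    [0,0,0,0],
    [0,0,0,0],
    [0,0,0,0],
    [0,0,0,0],
    [0,0,0,0],
    [0,0,0,0],
    [0,0,0,0],
    [0,0,0,0],
  ],
  fingers=0.57,
)

```text
t: 23.15
ee_pos: [586.9, -121.3, 66.1]
orientation: [-1.213, 1.219, 1.237]
ft_force: [-0.3, -1.7, -0.6]
width: 50.2
```

Run:
```python
from pad import *
need(jig(0,-173,66),JA+np.pi/2); padm('p5')
```

```text
t 23.15 ee [ 586.9 -121.3   66.1] jig [  -0.3 -175.8] F [-0.3 -1.7 -0.6] w 50.2
toolshift [ 0.1 -0.3  2.8] tilt x [-0.022 -0.003 -1.   ]
z yaw 1.588
turn -0.002 rows 0.017340662173110033
shift after turn [ 0.1 -0.3  2.8] q6 -1.8
black 35 y pct [-41.1 -40.7 -39.9 -38.8 -38. ] z 17.0 36.0
yellow 85 y pct [-66.3 -65.7 -64.6 -42.  -40.2] z 16.0 40.0
jawgrey 173 y pct [-60.3 -57.8 -35.9 -25.3 -23.2] z 36.0 41.0
red 111 y pct [-213.5 -210.5 -195.7 -188.4 -186.7] z 100.0 112.0
```

send_rows(
  rows=[
    [0,0,0,0],
    [0,0,0,0],
    [0,0,0,0],
    [0,0,0,0],
    [0,0,0,0],
    [0,0,0,0],
  ],
  fingers=0.54,
)

```text
t: 23.7
ee_pos: [586.9, -120.0, 66.1]
orientation: [-1.212, 1.218, 1.238]
ft_force: [0.2, 0.5, -0.8]
width: 48.0
```

Run:
```python
from pad import *
need(jig(0,-173,66),JA+np.pi/2); padm('p6')
```

```text
t 23.7 ee [ 586.9 -120.    66.1] jig [  -0.3 -174.5] F [ 0.2  0.5 -0.8] w 48.0
toolshift [ 0.1 -0.3  1.5] tilt x [-0.022 -0.002 -1.   ]
z yaw 1.588
turn -0.002 rows 0.012770258993148431
shift after turn [ 0.1 -0.3  1.5] q6 -1.8
black 31 y pct [-41.1 -40.8 -39.7 -38.4 -37.9] z 17.0 35.0
yellow 76 y pct [-64.  -63.4 -62.6 -61.  -40. ] z 19.0 40.0
jawgrey 170 y pct [-58.  -56.  -35.7 -25.3 -23.1] z 35.0 42.0
red 111 y pct [-211.2 -208.2 -193.4 -186.  -183.8] z 100.0 111.0
```

View pics/cp6.png

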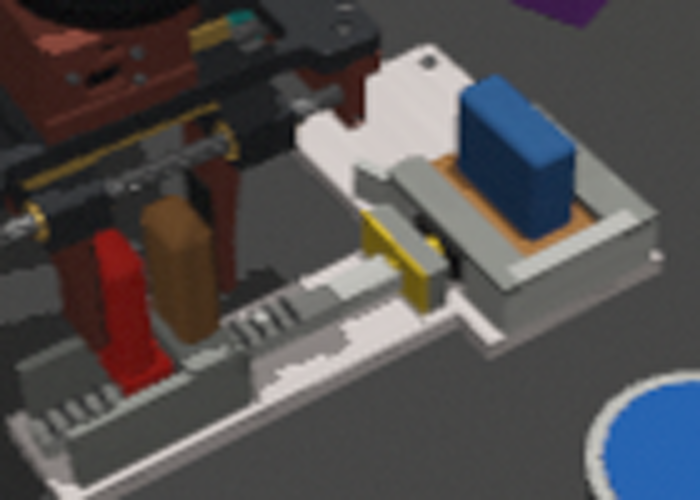

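send_rows(
  rows=[
    [0,0,0,0],
    [0,0,0,0],
    [0,0,0,0],
    [0,0,0,0],
    [0,0,0,0],
    [0,0,0,0],
  ],
  fingers=0.515,
)

```text
t: 24.25
ee_pos: [586.8, -118.9, 66.0]
orientation: [-1.212, 1.218, 1.239]
ft_force: [0.3, 0.7, -0.9]
width: 45.4
```

Run:
```python
from pad import *
need(jig(0,-173,66),JA+np.pi/2); padm('p7')
```

```text
t 24.25 ee [ 586.8 -118.9   66. ] jig [  -0.3 -173.5] F [ 0.3  0.7 -0.9] w 45.4
toolshift [ 0.  -0.3  0.5] tilt x [-0.022 -0.    -1.   ]
z yaw 1.588
turn -0.001 rows 0.011543313758599183
shift after turn [ 0.  -0.3  0.5] q6 -1.8
black 22 y pct [-40.7 -40.3 -39.5 -38.8 -37.9] z 18.0 35.0
yellow 73 y pct [-62.3 -61.6 -60.8 -59.6 -57.9] z 19.0 40.0
jawgrey 168 y pct [-55.5 -53.5 -35.8 -25.1 -22.8] z 35.0 42.0
red 111 y pct [-208.9 -205.9 -191.3 -183.7 -181.2] z 100.0 112.0
```

View pics/cp7.png

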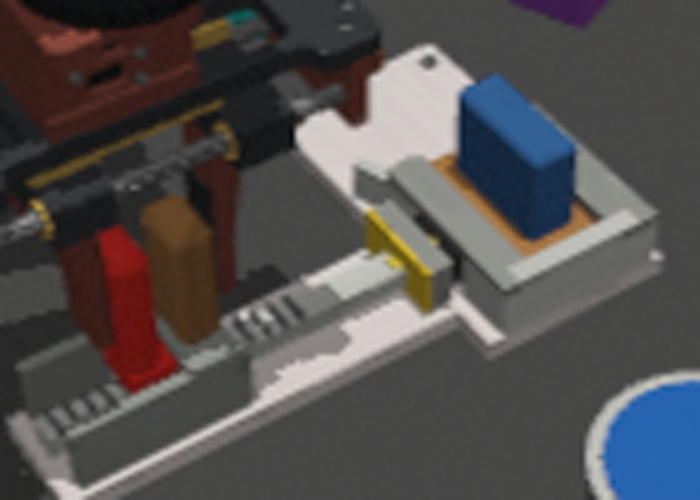

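send_rows(
  rows=[
    [0,0,0,0],
    [0,0,0,0],
    [0,0,0,0],
    [0,0,0,0],
    [0,0,0,0],
    [0,0,0,0],
    [0,0,0,0],
    [0,0,0,0],
    [0,0,0,0],
    [0,0,0,0],
  ],
)

```text
t: 25.13
ee_pos: [586.8, -118.9, 66.1]
orientation: [-1.212, 1.217, 1.238]
ft_force: [-0.2, 1.0, -0.4]
width: 45.4
```

Run:
```python
from pad import *
need(jig(0,-173,66),JA+np.pi/2); padm('p8')
r=dict(np.load('pics/p8.npz'))
P=cloud(r).reshape(-1,3); hsv=cv2.cvtColor(r['img'],cv2.COLOR_RGB2HSV).reshape(-1,3)
m=(hsv[:,0]>100)&(hsv[:,0]<125)&(hsv[:,1]>110)&(P[:,2]>72)&(P[:,2]<83)&(abs(P[:,0]-584)<60)&(abs(P[:,1]-54)<40)
b=cv2.minAreaRect(P[m][:,:2].astype(np.float32)); print(b,JR.T@(np.array(b[0])-JO))
J=(P[:,:2]-JO)@JR; z=P[:,2]; bl=(hsv[:,0]>100)&(hsv[:,0]<125)&(hsv[:,1]>110)
f=bl&(abs(J[:,1])<8)&(z>35)&(z<68)&(J[:,0]>0)&(J[:,0]<45); print('ridge front x',np.median(J[f,0]))
e=(abs(J[:,1])<20)&(z>12)&(z<34)&(J[:,0]>44)&(J[:,0]<56); print('stop outer x',np.median(J[e,0]))
t=grab('top','t12'); t0=dict(np.load('pics/top0.npz'))
```

```text
t 25.13 ee [ 586.8 -118.9   66.1] jig [  -0.3 -173.4] F [-0.2  1.  -0.4] w 45.4
toolshift [ 0.1 -0.3  0.4] tilt x [-0.022 -0.    -1.   ]
z yaw 1.588
turn -0.002 rows 0.012293167718038234
shift after turn [ 0.1 -0.3  0.4] q6 -1.8
black 22 y pct [-40.6 -40.2 -39.3 -38.5 -37.9] z 19.0 34.0
yellow 70 y pct [-61.8 -61.4 -60.7 -59.1 -58.2] z 19.0 39.0
jawgrey 165 y pct [-55.2 -53.3 -35.2 -25.6 -23.6] z 36.0 42.0
red 113 y pct [-208.8 -204.7 -190.9 -183.7 -181.9] z 100.0 112.0
((584.306884765625, 54.39566421508789), (59.058998107910156, 23.547931671142578), 2.474452257156372) [ 0.50481102 -0.11394718]
ridge front x 28.656753477374803
stop outer x 49.370617927683114
```

View pics/t12.png

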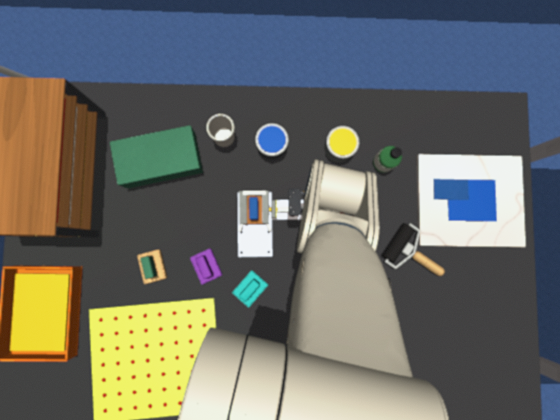

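The hold is steady: width is unchanged at 45.4 mm over 10 rows. The block is at the stop at (255,207), and the bystanders are where they started. Handing in.

```bash
python3 -c "
from workcell import ctrl
print(ctrl.close_job())"
```

```text
the job is handed in; nothing more can be done
None
```

I slid the blue-grip block under the lips to the stop and let go. I then pumped the trigger by squeezing it against the handle: three full strokes and a partial fourth, which is still held. The job was handed in at about 25 s of the 72 s allowed, and no verdict was reported.

- **Block:** the last checks put it about 0.7 mm short of fully home and within about 0.2 mm of the slot's middle line, standing square. At the end of the slide the stop pushed back with about 8 N. The pad moved the block about 1–2 mm sideways within the slot's play when it made contact.
- **Pad:** I estimate it is pressed in by about 5.5–6 mm. This comes from the camera only, by comparing the jaw and pad positions, so it could be off by about 0.5–1 mm.
- **Trigger:** it is held pulled about 12.6 mm, at a finger opening of 45.4 mm that did not change over the last 10 rows. The wrist force is near zero because the squeeze balances itself, so I could not read the trigger force directly.
- **Disagreements:** the two cameras differed by 1–2 mm on the jig position. The handle also felt about 1 mm off my jig estimate. Both fit the stated calibration accuracy.
- **Everything else:** all the bystanders looked unmoved in the final top view.

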